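# Clear the driver off the open parts drawer, stow the parts box and shut the drawer

## Task

The pen-shaped electric screwdriver has been left lying across the open drawer of the small bench cabinet: clear it away first, laying it flat in the shallow tool tray. Then set the closed parts box down flat on its base inside the drawer and, without slamming, push the drawer fully home until its catch seats. Set things down rather than dropping them, and leave the jar on the cabinet, the squeeze bottle and the multimeter where they are.

Things in the scene. Friction and masses are not known exactly. Their poses are not given: they have to be found in the camera images.
- cabinet: Grey steel one-drawer cabinet, 260 mm deep (x), 160 mm wide (y), 90 mm high, fixed. Origin: bottom edge of its front, mid-width, in the plane of the shut drawer's outer face. x points from the front back into the cabinet, roughly away from the robot; z up. Its top plate (10 mm thick, underside at 80 mm) starts 12 mm behind the origin; the open drawer is uncovered in front of it.
- drawer (a joint): How far the drawer is pulled out, m, along the cabinet's -x (towards the robot): 0 = fully home, 0.17 = its stop. Starts 0.135 to 0.160 open. It slides easily (under 1 N), stays where it is left, and has a spring catch: it resists with about 2 N from about 25 to 10 mm open; pushed to within some 6 mm of home it is pulled to 0 by itself and kept there.
- drawer_face (a point): Moves with the drawer: top edge of the outer (robot-side) face of its flat grey front, mid-width, 86 mm above the bench. The front is 156 mm wide, 82 mm high (4 to 86 mm above the bench), 12 mm thick, with a flush label plate and no handle. Axes as the cabinet's.
- drawer_floor (a point): Moves with the drawer: on its inner floor, mid-width, 65 mm behind the inner side of its front, 19 mm above the bench. Axes as the cabinet's. Inside it is 124 mm wide, 183 mm long, 49 mm deep to the side rims (5 mm thick, 68 mm above the bench); the front rises 18 mm above the rims. A parts box centred here, long side along x, clears the top plate as the drawer starts.
- driver: Black electric screwdriver like a square pen, about 0.14 kg: body 175 mm long, 24 mm wide, 24 mm high, then nose and bit to 200 mm in all. Origin: centre of the body's underside; x along the body to the bit (its tip 112 mm from the origin), z up. Starts lying across both side rims of the open drawer, 55 to 80 mm in front of the top plate's edge, too tall to pass under the plate.
- driver_mid (a point): Middle of the driver's body, 12 mm above the origin.
- tray: Shallow open aluminium tool tray, fixed to the bench, 250 mm long (x), 100 mm wide (y), 20 mm high, walls and floor 4 mm. Origin: centre of its underside. To one side of the cabinet, left or right.
- parts_box: Closed off-white plastic box with a small latch at one end, about 0.12 kg: 90 mm long (x), 50 mm wide (y), 24 mm high. Origin: centre of its underside, z up. It starts on the bench on the side without the tray.
- box_mid (a point): Middle of the parts box, 12 mm above its origin.
- flux_jar: Bystander: amber jar, 44 mm across, 50 mm high, standing on the cabinet's top 100 to 150 mm behind its front. Origin: centre of its underside.
- bottle: Bystander: white squeeze bottle, 50 mm across, 110 mm high, standing on the bench to the left of the cabinet, beyond the tray or box. Origin: centre of its underside.
- meter: Bystander: multimeter in an orange holster, 180 x 85 x 50 mm, lying on the bench to the right of the cabinet, beyond the tray or box. Origin: centre of its underside.

How it is judged:
By the outcome, as a careful person would: the job done as asked, in the order asked, and still so for the second after the job is handed in, with the robot touching nothing.
It also fails if it takes over 67 s, if anything falls off the work surface, if the arm or the gripper's body presses on something with over 40 N, if the wrist force passes 120 N, or if a joint passes its speed limit or range.

## Robot

A 7-joint arm with a two-finger parallel gripper is mounted at the origin on the work surface. World frame = base frame: x ahead of the robot, y to its left, z up, the work surface at z = 0. Lengths are in m, angles in rad, forces in N, time in s.
With the tool pointing down it reaches from about 0.4 to 0.75 m from the base axis. Payload 19.5 kg.
Tool frame: the origin (TCP) lies on the centre line of the jaws, within the pads' length; the fingertips stand 17 mm ahead of it and the grasp point (between the pads) lies 2 mm behind it; z points along the fingers, y is the line along which they close (so a half turn about z gives the same grasp; the last joint's range is limited). The gripper opens to 85 mm and grips with 20 to 120 N. Pads are 22 mm wide; open, the fingers measure 114 mm over their backs; the gripper's body (76 mm by 85 mm) begins 54 mm behind the grasp point. The pads swing forward as they close: fully open they stand 13 mm farther back than shut.
Start: joints at [-1.34, 0.707, -0.028, 1.485, 0.022, 0.951, -0.075], TCP at [0.155, 0.554, 0.248] pointing down, gripper open.
Joint ranges: [-2.71, 2.71], [-0.32, 2.16], [-1.57, 1.52], [0, 2.45], [-1.46, 4.6], [0, 2.02], [-2.83, 2.83]. Speed limits (rad/s): [1.89, 1.89, 2.57, 2.57, 3.01, 3.01, 3.01].

## Interface

Orientations are given as a rotation vector (axis times angle).
In Python, from station import robot gives the robot as it stands.
- The arm moves only by the tool step_arm, never from a script. Its argument "motion" is one flat list of numbers, 6 for each row, row after row: the shift along the world's x, y, z in units of 0.03 m (1.0 is 0.03 m), then the turn, a rotation vector about the world's x, y, z in units of 6 degrees (1.0 is 6 degrees). A call has 1 to 20 rows; each row shifts and turns the commanded pose from where the row before left it; what a row does not reach is not made up. A row lasts 1/12 s, in which the tool goes at most 41.7 mm and 7.16 degrees, less where a joint would pass 70% of its speed; a pose out of reach is approached as far as the arm can. A call with a number of a shift or a turn outside -1 to 1 is refused whole. A call with a gripper value outside its range is refused whole. "hand" is the closure, from 0 (fully open) to 1 (shut), set as the call begins (left out, the last holds). The fingers move at their own pace and stop on an object; "newtons" is the grip in N (left out, the last holds). Time passes only in rows, so rows that do not move let the fingers close. It gives the time, the measured TCP pose, the force, the opening and the grip force at its end, in the units of the state.
- robot.read_state(): the state, without advancing time (a new reading comes with each control period).
- robot.get_image(name): name is "scene" or "side" or "wrist"; returns the picture (420x560x3 uint8, blue, green, red); there is no depth.
- robot.camera_info(name): a dict with "fov_y" (degrees; the focal length in pixels is half the picture's height over the tangent of half this angle, whatever the lens; pixels are square), "cx", "cy" (the principal point, pixels), "dist_coeffs" ([k1, k2, p1, p2, k3] as OpenCV has them; the pictures are not rectified), "R" (3x3) and "t" (3): a world point X has camera coordinates R X + t. Camera axes: x right, y down, z forward; pixel columns grow to the right and rows downward; lengths in m; the calibration is good to about 2 mm. A picture is of the moment at which its call begins: read the wrist's pose just before it. camera_info takes no time and is no camera call; for the wrist camera it gives the pose at the moment of the call.
- robot.job_done(): hands the job in; it is judged then, once.
Trained networks look in the newest picture that a camera, given by its name, has taken for a name from the list of things; names that differ only in an ending like _2 or _b are one class to them, and where a whole thing is asked for, a point or a joint stands for the part that bears it (a point fixed in the world has none). Each returns a list of dicts, best first, with "p" (0 to 1); they miss things now and then, are a little off and sometimes report something else, mostly with a low value. They report only what shows in the picture. A call takes as long as a camera call.
- robot.search_frame(camera, name): "centre" ([x, y, z] in m, in world coordinates, good to about 4 mm: the middle of the surface that is visible of it).
- robot.trace(camera, name): "mask" (420x560 bool, what is visible of it).
The state is a dict: "clock": time; "joints": joint angles; "qd": joint speeds; "effort": joint torques, N m; "ee_pos": TCP position; "eef_rot": TCP orientation; "ft_force": force on the tool from outside, world axes, zero at the start; "moment": the same for the moment, N m; "opening": finger opening in m; "finger_force": force on a finger pad.
Only numpy, scipy, OpenCV 4.12 (cv2) and the standard library are available. Lean on these libraries where they do the work, as an engineer would, in place of code of your own. Each camera call takes 0.05 s, during which the arm holds its last target. There are 200 camera calls.

## Working session

There is one attempt and no reset: what is moved stays moved. The work goes in short steps, Python scripts to look and compute and a tool call to move; the robot and the scene stay as the last step left them, time stands still between calls to the robot, and variables do not carry over. Pictures are saved under pics/ and viewed, at most 10 in all, crops included, and the job is handed in when it is done.

Besides the shell and the picture viewer there is one more tool, called after ">>>" as name(argument=value, ...) on one line, values as JSON. step_arm: Moves the arm, as the interface text tells. Shifts and turns lie within -1 to 1; 1 stands for 0.03 m of shift or 6 degrees of turn. Its arguments: {"type":"object","properties":{"motion":{"type":"array","items":{"type":"number"}},"hand":{"type":"number"},"newtons":{"type":"number"}},"required":["motion"]}

```bash
mkdir -p pics; ls; cat > h.py <<'E'
from station import robot
import numpy as np, cv2
def K(n):
    c=robot.camera_info(n); f=210/np.tan(np.radians(c['fov_y']/2))
    return np.array([[f,0,c['cx']],[0,f,c['cy']],[0,0,1]]),np.array(c['dist_coeffs'],float),np.array(c['R']),np.array(c['t'])
def ray(n,px,z,cam=None):
    k,d,R,t=cam or K(n)
    u=cv2.undistortPoints(np.array(px,float).reshape(-1,1,2),k,d).reshape(-1,2)
    D=np.c_[u,np.ones(len(u))]@R; C=-R.T@t
    return C+D*((z-C[2])/D[:,2])[:,None]
def rect(n,mask,z,cam=None):
    cs,_=cv2.findContours(mask.astype(np.uint8),0,2); c=max(cs,key=cv2.contourArea).reshape(-1,2)
    P=ray(n,c,z,cam)[:,:2]; (m,s,a)=cv2.minAreaRect((P*1000).astype(np.float32))
    return np.round(m,1),np.round(s,1),round(a,1)
E
python3 - <<'E'
from h import *
for n in ['scene','side']:
    im=robot.get_image(n); cv2.imwrite(f'pics/{n}0.png',im)
    for o in ['cabinet','drawer_face','driver','tray','parts_box','flux_jar','bottle','meter']:
        r=robot.search_frame(n,o); print(n,o,[(np.round(a['centre'],3).tolist(),round(a['p'],2)) for a in r[:2]])
s=robot.read_state(); print(s['clock'],s['ee_pos'],s['eef_rot'],s['opening'])
E
```

```text
pics
scene cabinet [([0.809, 0.031, 0.09], 0.76)]
scene drawer_face [([0.567, 0.002, 0.031], 0.63)]
scene driver [([0.644, 0.01, 0.091], 0.93), ([0.527, 0.336, 0.023], 0.18)]
scene tray [([0.459, -0.29, 0.002], 0.85)]
scene parts_box [([0.527, 0.334, 0.022], 0.67)]
scene flux_jar [([0.804, 0.056, 0.142], 0.8)]
scene bottle [([0.748, 0.326, 0.074], 0.66)]
scene meter [([0.744, -0.304, 0.042], 0.77)]
side cabinet [([0.752, -0.012, 0.068], 0.89)]
side drawer_face [([0.606, 0.021, 0.032], 0.6)]
side driver [([0.637, -0.009, 0.093], 0.76)]
side tray [([0.454, -0.287, 0.003], 0.9)]
side parts_box [([0.517, 0.325, 0.023], 0.81), ([0.635, -0.011, 0.094], 0.24)]
side flux_jar [([0.795, 0.042, 0.129], 0.96)]
side bottle [([0.735, 0.312, 0.057], 0.74)]
side meter [([0.732, -0.337, 0.039], 0.77)]
0.9 [0.15488266 0.55371413 0.24826574] [-4.27176591e-01 -3.11236115e+00  1.98079195e-04] 0.08547602417234702
```

View pics/scene0.png

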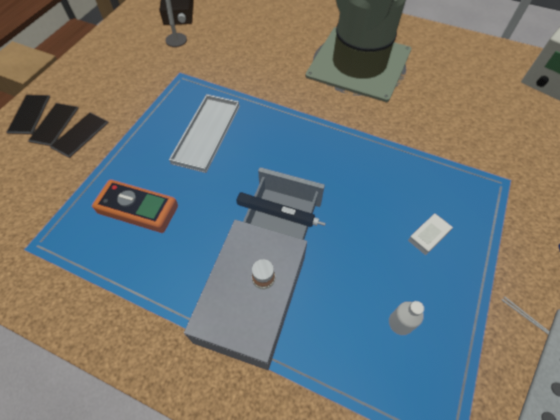

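View pics/side0.png

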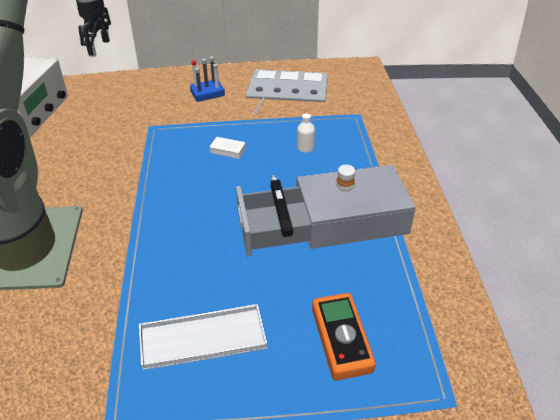

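```bash
python3 - <<'E'
from h import *
for n in ['scene','side']:
    cam=K(n); print(n,'C',np.round(-cam[2].T@cam[3],3))
    for o,z in [('driver',.086),('tray',.018),('parts_box',.024),('cabinet',.09),('drawer_face',.07)]:
        r=robot.trace(n,o)
        if r: print(n,o,round(r[0]['p'],2),rect(n,r[0]['mask'],z,cam))
E
```

```text
scene C [1.027 0.187 0.786]
scene driver 0.68 (array([642.2,  10.4]), array([ 34.3, 187.4]), 5.7)
scene tray 0.84 (array([ 456.3, -283.6]), array([268.7, 112.4]), 7.3)
scene parts_box 0.79 (array([521.7, 335.4]), array([ 49. , 102.4]), 66.5)
scene cabinet 0.7 (array([806.4,  34.3]), array([293.5, 167.3]), 6.1)
scene drawer_face 0.63 (array([575.2,   7. ]), array([ 82.3, 162.6]), 5.8)
side C [ 0.569 -0.905  0.931]
side driver 0.91 (array([639. ,   4.5]), array([ 30.4, 207.3]), 4.1)
side tray 0.88 (array([ 453.9, -294.2]), array([250.3, 114. ]), 6.8)
side parts_box 0.6 (array([624.6,  34.1]), array([164.9, 237.8]), 4.6)
side cabinet 0.74 (array([745.1, -16.4]), array([402.5, 238. ]), 5.5)
side drawer_face 0.72 (array([621.1, -12.3]), array([156.8, 229.1]), 4.3)
```

The scene picture shows the driver across the drawer at about (280,208), bit to the left of the robot. The tray is at (205,132), the box at (431,233), the bottle at (407,317) and the meter at (135,205). The side picture agrees. I'll move above the driver next.

>>> step_arm(motion=[0.81, -0.933, 0, 0, 0, -0.575, 0.81, -0.933, 0, 0, 0, -0.575, 0.81, -0.933, 0, 0, 0, -0.575, 0.81, -0.933, 0, 0, 0, -0.575, 0.81, -0.933, 0, 0, 0, -0.575, 0.81, -0.933, 0, 0, 0, -0.575, 0.81, -0.933, 0, 0, 0, -0.575, 0.81, -0.933, 0, 0, 0, -0.575, 0.81, -0.933, 0, 0, 0, -0.575, 0.81, -0.933, 0, 0, 0, -0.575, 0.81, -0.933, 0, 0, 0, -0.575, 0.81, -0.933, 0, 0, 0, -0.575, 0.81, -0.933, 0, 0, 0, -0.575, 0.81, -0.933, 0, 0, 0, -0.575, 0.81, -0.933, 0, 0, 0, -0.575, 0.81, -0.933, 0, 0, 0, -0.575, 0.81, -0.933, 0, 0, 0, -0.575, 0.81, -0.933, 0, 0, 0, -0.575, 0.81, -0.933, 0, 0, 0, -0.575, 0.81, -0.933, 0, 0, 0, -0.575], hand=0.3)

```text
clock: 3.07
ee_pos: [0.6418, -0.0076, 0.2484]
eef_rot: [-2.118, -2.32, -0.0]
ft_force: [0.6, 0.6, 1.4]
opening: 0.0596
finger_force: 0.0
```

```bash
cat >> h.py <<'E'
def st():
    s=robot.read_state(); r=np.array(s['eef_rot']); R=cv2.Rodrigues(r)[0]
    print('t',round(s['clock'],2),'p',np.round(s['ee_pos'],4),'yawY',round(np.degrees(np.arctan2(R[1,1],R[0,1])),1),'tilt',np.round(R[:,2],3),'F',np.round(s['ft_force'],1),'op',round(s['opening'],4),'g',round(s['finger_force'],1),'q7',round(s['joints'][6],2))
E
python3 - <<'E'
from h import *
st(); cam=K('wrist'); im=robot.get_image('wrist'); cv2.imwrite('pics/w1.png',im)
print('C',np.round(-cam[2].T@cam[3],3))
print([(np.round(a['centre'],3).tolist(),round(a['p'],2)) for a in robot.search_frame('wrist','driver')])
for o,z in [('driver',.092),('drawer_face',.086),('cabinet',.09)]:
    r=robot.trace('wrist',o)
    if r: print(o,round(r[0]['p'],2),rect('wrist',r[0]['mask'],z,cam))
E
```

```text
t 3.07 p [ 0.6418 -0.0076  0.2484] yawY 5.2 tilt [ 0.  0. -1.] F [0.6 0.6 1.4] op 0.0596 g 0.0 q7 0.19
C [0.634 0.069 0.373]
[([0.642, 0.025, 0.092], 0.71)]
driver 0.55 (array([638.1,  16.9]), array([ 23.8, 195.1]), 4.9)
drawer_face 0.59 (array([586.2,   7.5]), array([ 82.9, 154.2]), 6.3)
cabinet 0.76 (array([780.3,  28.4]), array([262.8, 159.9]), 5.8)
```

View pics/w1.png

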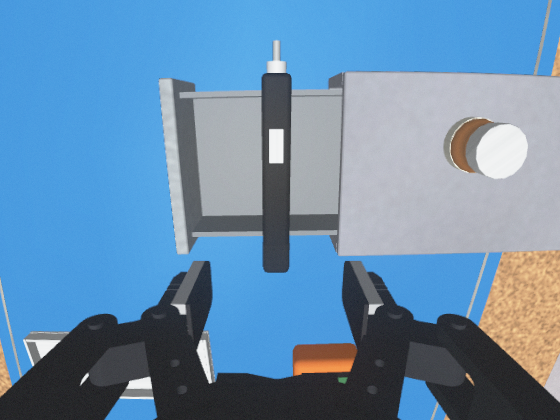

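The wrist picture shows the driver body from (277,73) to (276,271) with the bit tip at (276,40). The plate edge runs from (343,72) to (338,255), and the drawer front's outer top edge from (162,81) to (179,253).

```bash
python3 - <<'E'
from h import *
cam=K('wrist'); r=lambda p,z:np.round(ray('wrist',p,z,cam)[:,:2]*1000,1)
d=r([(277,73),(276,271)],.092);print('driver body ends',d.tolist(),'mid',d.mean(0),np.degrees(np.arctan2(*(d[0]-d[1])[::-1])))
print('tip',r([(276,40)],.08))
for nm,p,z in [('plate',[(343,72),(338,255)],.09),('front outer',[(162,81),(179,253)],.086)]:
    e=r(p,z);print(nm,e.tolist(),e.mean(0),np.degrees(np.arctan2(*(e[0]-e[1])[::-1])),np.linalg.norm(e[0]-e[1]))
E
```

```text
driver body ends [[631.0, 92.9], [646.1, -76.8]] mid [638.55   8.05] 95.08481866508528
tip [[627.7 118.7]]
plate [[682.3, 99.0], [701.0, -56.5]] [691.65  21.25] 96.85730221329153 156.62036904566406
front outer [[539.4, 79.5], [555.2, -70.3]] [547.3   4.6] 96.02095170327595 150.6309397169121
```

>>> step_arm(motion=[-0.11, 0.55, -0.6, 0, 0, 0, 0, 0, -0.9, 0, 0, 0, 0, 0, -0.9, 0, 0, 0, 0, 0, -0.9, 0, 0, 0, 0, 0, -0.8, 0, 0, 0, 0, 0, -0.6, 0, 0, 0, 0, 0, -0.4, 0, 0, 0, 0, 0, -0.2, 0, 0, 0, 0, 0, 0, 0, 0, 0, 0, 0, 0, 0, 0, 0])

```text
clock: 4.15
ee_pos: [0.6379, 0.0107, 0.0902]
eef_rot: [2.114, 2.323, 0.001]
ft_force: [-0.1, 0.8, 0.9]
opening: 0.0597
finger_force: 0.0
```

>>> step_arm(motion=[0, 0, 0, 0, 0, 0, 0, 0, 0, 0, 0, 0, 0, 0, 0, 0, 0, 0, 0, 0, 0, 0, 0, 0, 0, 0, 0, 0, 0, 0, 0, 0, 0, 0, 0, 0], hand=1, newtons=40)

```text
clock: 4.65
ee_pos: [0.6381, 0.0105, 0.0901]
eef_rot: [2.114, 2.322, 0.002]
ft_force: [-1.1, 0.8, 7.4]
opening: 0.0233
finger_force: 40.4
```

>>> step_arm(motion=[0, 0, 0.3, 0, 0, 0, 0, 0, 0.7, 0, 0, 0, 0, 0, 1, 0, 0, 0, 0, 0, 1, 0, 0, 0, -0.38, -0.62, 0.2, 0, 0, -0.917, -0.38, -0.62, 0, 0, 0, -0.917, -0.38, -0.62, 0, 0, 0, -0.917, -0.38, -0.62, 0, 0, 0, -0.917, -0.38, -0.62, 0, 0, 0, -0.917, -0.38, -0.62, 0, 0, 0, -0.917, -0.38, -0.62, 0, 0, 0, -0.917, -0.38, -0.62, 0, 0, 0, -0.917, -0.38, -0.62, 0, 0, 0, -0.917, -0.38, -0.62, 0, 0, 0, -0.917, -0.38, -0.62, 0, 0, 0, -0.917, -0.38, -0.62, 0, 0, 0, -0.917, -0.38, -0.62, 0, 0, 0, -0.917, -0.38, -0.62, 0, 0, 0, -0.917, -0.38, -0.62, 0, 0, 0, -0.917, -0.38, -0.62, 0, 0, 0, -0.917])

```text
clock: 6.32
ee_pos: [0.4547, -0.2879, 0.186]
eef_rot: [-3.135, -0.194, -0.002]
ft_force: [0.6, 0.8, -1.7]
opening: 0.023
finger_force: 39.5
```

```bash
python3 - <<'E'
from h import *
st(); cam=K('wrist'); im=robot.get_image('wrist'); cv2.imwrite('pics/w2.png',im)
r=robot.trace('wrist','tray')
if r: print(rect('wrist',r[0]['mask'],.02,cam))
r=robot.trace('wrist','driver')
if r: print(rect('wrist',r[0]['mask'],.18,cam))
import pickle; pickle.dump(cam,open('cam2.pkl','wb'))
E
```

```text
t 6.32 p [ 0.4547 -0.2879  0.186 ] yawY -82.9 tilt [ 0.001  0.    -1.   ] F [ 0.6  0.8 -1.7] op 0.023 g 39.5 q7 -0.4
(array([ 476.5, -256.4]), array([194.9,  44.9]), 6.6)
(array([ 481.3, -284.4]), array([156.6,  25. ]), 6.9)
```

View pics/w2.png

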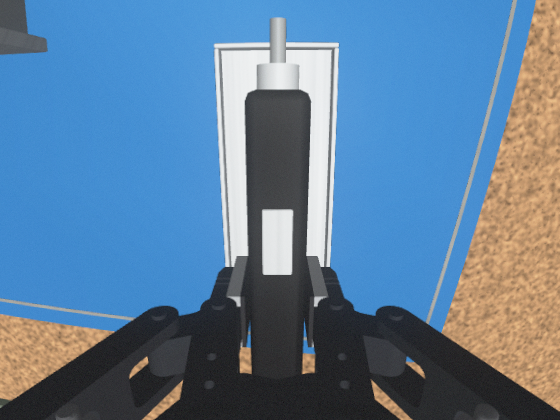

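The wrist view shows the driver held straight over the tray. The tray's far top corners are at (216,45) and (338,44), and its side edges reach (226,265) and (331,265).

```bash
python3 - <<'E'
from h import *; import pickle
cam=pickle.load(open('cam2.pkl','rb'))
e=ray('w',[(216,45),(338,44),(226,265),(331,265)],.02,cam)[:,:2]*1000
print(np.round(e,1).tolist()); v=e[1]-e[0]; print('w',np.linalg.norm(v)); a=np.arctan2(v[1],v[0])+np.pi/2; print(np.degrees(a))
c=e[:2].mean(0)-125*np.array([np.cos(a),np.sin(a)]); print('centre',c, 'TCP',c-9.5*np.array([np.cos(a),np.sin(a)]))
t=ray('w',[(277,18)],.186,cam); print('tip',t)
E
```

```text
[[568.7, -225.2], [581.3, -321.0], [378.5, -248.9], [390.8, -347.5]]
w 96.62675854424269
7.521309610739499
centre [ 451.08702163 -289.47372893] TCP [ 441.66875729 -290.71723071]
tip [[ 0.55731981 -0.27515778  0.186     ]]
```

>>> step_arm(motion=[-0.36, -0.07, -0.6, 0, 0, 0, 0, 0, -0.9, 0, 0, 0, 0, 0, -0.9, 0, 0, 0, 0, 0, -0.9, 0, 0, 0, 0, 0, -0.8, 0, 0, 0, 0, 0, -0.5, 0, 0, 0, 0, 0, -0.3, 0, 0, 0, 0, 0, -0.15, 0, 0, 0, 0, 0, -0.1, 0, 0, 0, 0, 0, -0.08, 0, 0, 0, 0, 0, 0, 0, 0, 0])

```text
clock: 7.38
ee_pos: [0.4448, -0.2892, 0.0288]
eef_rot: [3.135, 0.202, 0.001]
ft_force: [0.5, 0.4, -0.7]
opening: 0.0234
finger_force: 39.6
```

>>> step_arm(motion=[0, 0, -0.035, 0, 0, 0, 0, 0, -0.035, 0, 0, 0, 0, 0, 0, 0, 0, 0])

```text
clock: 7.63
ee_pos: [0.4446, -0.2893, 0.0264]
eef_rot: [3.135, 0.201, 0.001]
ft_force: [0.0, 0.1, -1.1]
opening: 0.0233
finger_force: 39.6
```

>>> step_arm(motion=[0, 0, -0.03, 0, 0, 0, 0, 0, 0, 0, 0, 0])

```text
clock: 7.8
ee_pos: [0.4446, -0.2893, 0.0262]
eef_rot: [-3.135, -0.201, -0.001]
ft_force: [-2.7, 2.5, 18.1]
opening: 0.0231
finger_force: 41.8
```

>>> step_arm(motion=[0, 0, 0, 0, 0, 0, 0, 0, 0, 0, 0, 0, 0, 0, 0, 0, 0, 0, 0, 0, 0, 0, 0, 0], hand=0.5)

```text
clock: 8.13
ee_pos: [0.4444, -0.2893, 0.0254]
eef_rot: [-3.135, -0.201, 0.0]
ft_force: [0.8, 0.5, 0.1]
opening: 0.0431
finger_force: 0.0
```

>>> step_arm(motion=[0, 0, 0.3, 0, 0, 0, 0, 0, 0.6, 0, 0, 0, 0, 0, 0.9, 0, 0, 0, 0, 0, 1, 0, 0, 0, 0, 0, 1, 0, 0, 0, 0, 0, 1, 0, 0, 0, 0, 0, 1, 0, 0, 0])

```text
clock: 8.72
ee_pos: [0.444, -0.2891, 0.2016]
eef_rot: [3.135, 0.2, -0.0]
ft_force: [1.1, 0.7, 0.0]
opening: 0.0424
finger_force: 0.0
```

>>> step_arm(motion=[0.1, 0.797, 0, 0, 0, 0.958, 0.1, 0.797, 0, 0, 0, 0.958, 0.1, 0.797, 0, 0, 0, 0.958, 0.1, 0.797, 0, 0, 0, 0.958, 0.1, 0.797, 0, 0, 0, 0.958, 0.1, 0.797, 0, 0, 0, 0.958, 0.1, 0.797, 0, 0, 0, 0.958, 0.1, 0.797, 0, 0, 0, 0.958, 0.1, 0.797, 0, 0, 0, 0.958, 0.1, 0.797, 0, 0, 0, 0.958, 0.1, 0.797, 0, 0, 0, 0.958, 0.1, 0.797, 0, 0, 0, 0.958, 0.1, 0.797, 0, 0, 0, 0.958, 0.1, 0.797, 0, 0, 0, 0.958, 0.1, 0.797, 0, 0, 0, 0.958, 0.1, 0.797, 0, 0, 0, 0.958, 0.1, 0.797, 0, 0, 0, 0.958, 0.1, 0.797, 0, 0, 0, 0.958, 0.1, 0.797, 0, 0, 0, 0.958, 0.1, 0.797, 0, 0, 0, 0.958], hand=0.1)

```text
clock: 10.38
ee_pos: [0.5043, 0.1898, 0.2]
eef_rot: [1.509, 2.754, -0.001]
ft_force: [0.0, 0.3, 0.2]
opening: 0.0767
finger_force: 0.0
```

>>> step_arm(motion=[0.1, 0.797, 0, 0, 0, 0.958, 0.1, 0.797, 0, 0, 0, 0.958, 0.1, 0.797, 0, 0, 0, 0.958, 0.1, 0.797, 0, 0, 0, 0.958, 0.1, 0.797, 0, 0, 0, 0.958, 0.1, 0.797, 0, 0, 0, 0.958, 0, 0, 0, 0, 0, 0, 0, 0, 0, 0, 0, 0])

```text
clock: 11.05
ee_pos: [0.5221, 0.3328, 0.1995]
eef_rot: [0.631, 3.077, -0.001]
ft_force: [-0.2, -0.8, 0.3]
opening: 0.0769
finger_force: 0.0
```

```bash
python3 - <<'E'
from h import *; import pickle
st(); cam=K('wrist'); im=robot.get_image('wrist'); cv2.imwrite('pics/w3.png',im)
pickle.dump(cam,open('cam3.pkl','wb'))
r=robot.trace('wrist','parts_box')
if r: print(r[0]['p'],rect('wrist',r[0]['mask'],.022,cam))
robot.get_image('side'); 
for o in ['driver','tray']:
    r=robot.trace('side',o)
    if r: print(o,rect('side',r[0]['mask'],.02))
E
```

```text
t 11.05 p [0.5221 0.3328 0.1995] yawY 66.8 tilt [-0.    -0.001 -1.   ] F [-0.2 -0.8  0.3] op 0.0769 g 0.0 q7 0.51
0.72 (array([513.1, 337.6]), array([50.4, 92.5]), 66.2)
driver (array([ 448.8, -293.2]), array([195.4,  39.9]), 5.9)
tray (array([ 454.9, -294.7]), array([251. , 113.5]), 7.8)
```

View pics/w3.png

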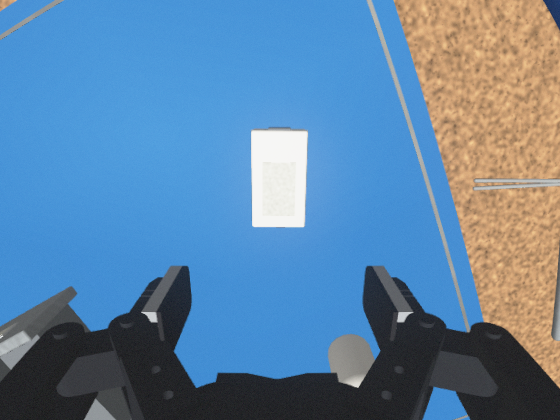

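The box sits at (279,178) with its latch end at the top (279,128), lined up between the fingers. Side view: the driver lies inside the tray outline.

>>> step_arm(motion=[-0.3, 0.16, -0.5, 0, 0, -0.1, 0, 0, -0.9, 0, 0, 0, 0, 0, -0.9, 0, 0, 0, 0, 0, -0.9, 0, 0, 0, 0, 0, -0.9, 0, 0, 0, 0, 0, -0.8, 0, 0, 0, 0, 0, -0.5, 0, 0, 0, 0, 0, -0.3, 0, 0, 0, 0, 0, -0.2, 0, 0, 0, 0, 0, 0, 0, 0, 0])

```text
clock: 12.13
ee_pos: [0.5134, 0.3368, 0.022]
eef_rot: [-0.649, -3.074, 0.001]
ft_force: [0.4, 0.0, 0.5]
opening: 0.0769
finger_force: 0.0
```

>>> step_arm(motion=[0, 0, 0, 0, 0, 0, 0, 0, 0, 0, 0, 0, 0, 0, 0, 0, 0, 0, 0, 0, 0, 0, 0, 0, 0, 0, 0, 0, 0, 0], hand=1, newtons=40)

```text
clock: 12.55
ee_pos: [0.5139, 0.3374, 0.0236]
eef_rot: [0.648, 3.073, 0.001]
ft_force: [-0.6, -1.3, 7.5]
opening: 0.0489
finger_force: 41.8
```

>>> step_arm(motion=[0, 0, 0.3, 0, 0, 0, 0, 0, 0.7, 0, 0, 0, 0, 0, 1, 0, 0, 0, 0, 0, 1, 0, 0, 0, 0, 0, 1, 0, 0, 0, 0, 0, 1, 0, 0, 0, 0, 0, 0.9, 0, 0, 0, 0.306, -0.901, 0, 0, 0, 0.414, 0.306, -0.901, 0, 0, 0, 0.414, 0.306, -0.901, 0, 0, 0, 0.414, 0.306, -0.901, 0, 0, 0, 0.414, 0.306, -0.901, 0, 0, 0, 0.414, 0.306, -0.901, 0, 0, 0, 0.414, 0.306, -0.901, 0, 0, 0, 0.414, 0.306, -0.901, 0, 0, 0, 0.414, 0.306, -0.901, 0, 0, 0, 0.414, 0.306, -0.901, 0, 0, 0, 0.414, 0.306, -0.901, 0, 0, 0, 0.414, 0.306, -0.901, 0, 0, 0, 0.414])

```text
clock: 14.13
ee_pos: [0.6238, 0.0112, 0.2006]
eef_rot: [-0.167, 3.136, -0.001]
ft_force: [1.3, 0.3, -1.6]
opening: 0.0489
finger_force: 42.2
```

```bash
python3 - <<'E'
from h import *; import pickle
st(); cam=K('wrist'); im=robot.get_image('wrist'); cv2.imwrite('pics/w4.png',im)
pickle.dump(cam,open('cam4.pkl','wb')); print('C',-cam[2].T@cam[3])
E
```

```text
t 14.13 p [0.6238 0.0112 0.2006] yawY 96.1 tilt [ 0.001 -0.    -1.   ] F [ 1.3  0.3 -1.6] op 0.0489 g 42.2 q7 1.42
C [0.54664272 0.00317933 0.3250727 ]
```

View pics/w4.png

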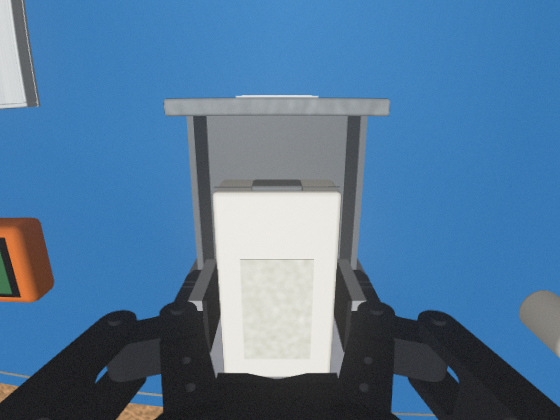

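The view shows the held box centred between the drawer sides. The front's outer top edge runs from (165,99) to (388,100), and the box's latch end is at (277,185).

```bash
python3 - <<'E'
from h import *; import pickle
cam=pickle.load(open('cam4.pkl','rb')); R=lambda p,z:np.round(ray('w',p,z,cam)[:,:2]*1000,1)
e=R([(165,99),(388,100)],.086);m=e.mean(0);v=e[1]-e[0];a=np.arctan2(v[1],v[0])
print(e.tolist(),m,np.linalg.norm(v),np.degrees(a)-0, 'floor',m+77*np.array([np.sin(a),-np.cos(a)]) )
f=R([(165,115),(388,115)],.086);print(f.tolist())
r=R([(208,150),(345,150)],.068);print('rim inner',r.tolist(),r.mean(0))
b=R([(215,192),(340,192),(223,372),(331,372)],.2006+.0);print('box top',b.tolist(),b.mean(0))
E
```

```text
[[552.4, -72.7], [537.0, 77.9]] [544.7   2.6] 151.38533614587647 95.83863660144219 floor [621.30054993  10.43299116]
[[563.0, -72.4], [546.8, 79.8]]
rim inner [[587.0, -44.9], [576.0, 57.9]] [581.5   6.5]
box top [[581.8, -16.7], [576.7, 30.4], [667.4, -9.1], [662.1, 40.7]] [622.     11.325]
```

>>> step_arm(motion=[-0.05, 0, -0.5, 0, 0, 0, 0, 0, -0.8, 0, 0, 0, 0, 0, -0.9, 0, 0, 0, 0, 0, -0.9, 0, 0, 0, 0, 0, -0.8, 0, 0, 0, 0, 0, -0.6, 0, 0, 0, 0, 0, -0.4, 0, 0, 0, 0, 0, -0.2, 0, 0, 0, 0, 0, -0.08, 0, 0, 0, 0, 0, 0, 0, 0, 0])

```text
clock: 15.02
ee_pos: [0.6224, 0.0129, 0.0446]
eef_rot: [-0.164, 3.137, -0.0]
ft_force: [-0.3, 0.1, -1.4]
opening: 0.0486
finger_force: 42.2
```

>>> step_arm(motion=[0, 0, -0.03, 0, 0, 0, 0, 0, -0.03, 0, 0, 0, 0, 0, 0, 0, 0, 0])

```text
clock: 15.27
ee_pos: [0.6223, 0.0128, 0.0427]
eef_rot: [-0.164, 3.137, -0.0]
ft_force: [-0.1, -0.8, -1.7]
opening: 0.0494
finger_force: 42.2
```

>>> step_arm(motion=[0, 0, -0.03, 0, 0, 0, 0, 0, 0, 0, 0, 0])

```text
clock: 15.43
ee_pos: [0.6231, 0.0129, 0.0425]
eef_rot: [-0.164, 3.135, -0.0]
ft_force: [-0.1, -0.1, 11.6]
opening: 0.0493
finger_force: 43.6
```

>>> step_arm(motion=[0, 0, -0.03, 0, 0, 0, 0, 0, 0, 0, 0, 0])

```text
clock: 15.6
ee_pos: [0.6238, 0.0129, 0.0425]
eef_rot: [-0.164, 3.133, -0.0]
ft_force: [0.0, -0.6, 22.3]
opening: 0.0491
finger_force: 44.9
```

>>> step_arm(motion=[0, 0, 0.02, 0, 0, 0, 0, 0, 0, 0, 0, 0, 0, 0, 0, 0, 0, 0, 0, 0, 0, 0, 0, 0], hand=0.25)

```text
clock: 15.93
ee_pos: [0.622, 0.0128, 0.0409]
eef_rot: [0.164, -3.137, 0.0]
ft_force: [-0.0, -0.3, 0.3]
opening: 0.0638
finger_force: 0.0
```

>>> step_arm(motion=[0, 0, 0.2, 0, 0, 0, 0, 0, 0.4, 0, 0, 0, 0, 0, 0.8, 0, 0, 0, 0, 0, 1, 0, 0, 0, 0, 0, 1, 0, 0, 0, 0, 0, 1, 0, 0, 0, 0, 0, 0.9, 0, 0, 0])

```text
clock: 16.52
ee_pos: [0.622, 0.0128, 0.2031]
eef_rot: [-0.164, 3.136, 0.0]
ft_force: [1.3, -0.3, 0.2]
opening: 0.0644
finger_force: 0.0
```

>>> step_arm(motion=[-0.946, -0.1, 0, 0, 0, 0, -0.946, -0.1, 0, 0, 0, 0, -0.946, -0.1, 0, 0, 0, 0, -0.946, -0.1, 0, 0, 0, 0, -0.946, -0.1, 0, 0, 0, 0, 0, 0, -0.8, 0, 0, 0, 0, 0, -1, 0, 0, 0, 0, 0, -1, 0, 0, 0, 0, 0, -1, 0, 0, 0, 0, 0, -0.7, 0, 0, 0, 0, 0, -0.43, 0, 0, 0, 0, 0, 0, 0, 0, 0], hand=1, newtons=20)

```text
clock: 17.52
ee_pos: [0.4796, -0.002, 0.0508]
eef_rot: [0.165, -3.135, 0.0]
ft_force: [1.4, 0.0, -0.3]
opening: 0.0001
finger_force: 0.0
```

```bash
python3 - <<'E'
from h import *
st(); im=robot.get_image('side'); cv2.imwrite('pics/s5.png',cv2.resize(im[100:380,120:460],None,fx=2,fy=2))
E
```

```text
t 17.52 p [ 0.4796 -0.002   0.0508] yawY 96.0 tilt [-0.002 -0.    -1.   ] F [ 1.4  0.  -0.3] op 0.0001 g 0.0 q7 1.25
```

View pics/s5.png

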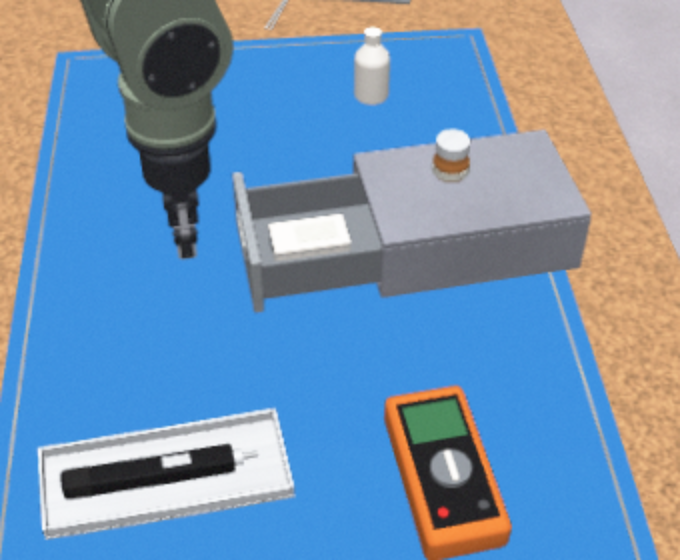

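The side crop shows the driver flat in the tray at (150,470), the box flat in the drawer at (310,235), and the closed fingers in front of the drawer face. I'll start a slow push.

>>> step_arm(motion=[0.3, 0.03, 0.15, 0, 0, 0, 0.3, 0.03, 0, 0, 0, 0, 0.3, 0.03, 0, 0, 0, 0, 0.16, 0.017, 0, 0, 0, 0, 0.1, 0.01, 0, 0, 0, 0, 0.1, 0.01, 0, 0, 0, 0, 0.1, 0.01, 0, 0, 0, 0, 0.1, 0.01, 0, 0, 0, 0, 0.1, 0.01, 0, 0, 0, 0, 0.1, 0.01, 0, 0, 0, 0, 0.1, 0.01, 0, 0, 0, 0, 0.1, 0.01, 0, 0, 0, 0, 0.15, 0.016, 0, 0, 0, 0, 0.15, 0.016, 0, 0, 0, 0, 0.15, 0.016, 0, 0, 0, 0, 0.15, 0.016, 0, 0, 0, 0, 0.15, 0.016, 0, 0, 0, 0, 0.15, 0.016, 0, 0, 0, 0])

```text
clock: 19.07
ee_pos: [0.5634, 0.0064, 0.0565]
eef_rot: [-0.164, 3.137, -0.0]
ft_force: [0.7, -0.5, -1.2]
opening: 0.0002
finger_force: 0.0
```

>>> step_arm(motion=[0.16, 0.017, 0, 0, 0, 0, 0.16, 0.017, 0, 0, 0, 0, 0.16, 0.017, 0, 0, 0, 0, 0.16, 0.017, 0, 0, 0, 0, 0.16, 0.017, 0, 0, 0, 0, 0.16, 0.017, 0, 0, 0, 0, 0.16, 0.017, 0, 0, 0, 0, 0.16, 0.017, 0, 0, 0, 0, 0.16, 0.017, 0, 0, 0, 0, 0.16, 0.017, 0, 0, 0, 0, 0.16, 0.017, 0, 0, 0, 0, 0.16, 0.017, 0, 0, 0, 0, 0.16, 0.017, 0, 0, 0, 0, 0.12, 0.013, 0, 0, 0, 0, 0.1, 0.01, 0, 0, 0, 0])

```text
clock: 20.32
ee_pos: [0.6324, 0.0137, 0.0565]
eef_rot: [-0.164, 3.137, -0.0]
ft_force: [-0.8, -0.1, 0.6]
opening: 0.0
finger_force: 0.0
```

>>> step_arm(motion=[0.08, 0.008, 0, 0, 0, 0, 0.08, 0.008, 0, 0, 0, 0, 0.08, 0.008, 0, 0, 0, 0, 0.08, 0.008, 0, 0, 0, 0, 0.08, 0.008, 0, 0, 0, 0, 0.08, 0.008, 0, 0, 0, 0])

```text
clock: 20.82
ee_pos: [0.6463, 0.015, 0.0565]
eef_rot: [0.164, -3.137, 0.0]
ft_force: [-3.9, 0.6, 2.0]
opening: -0.0005
finger_force: 0.0
```

Force has risen, so the catch is resisting. I'll continue slowly.

>>> step_arm(motion=[0.08, 0.008, 0, 0, 0, 0, 0.08, 0.008, 0, 0, 0, 0, 0.08, 0.008, 0, 0, 0, 0, 0.08, 0.008, 0, 0, 0, 0])

```text
clock: 21.15
ee_pos: [0.6561, 0.0161, 0.0565]
eef_rot: [0.164, -3.137, 0.0]
ft_force: [-5.0, 0.4, 2.3]
opening: -0.0
finger_force: 0.0
```

>>> step_arm(motion=[0.07, 0.007, 0, 0, 0, 0, 0.07, 0.007, 0, 0, 0, 0, 0.07, 0.007, 0, 0, 0, 0])

```text
clock: 21.4
ee_pos: [0.6626, 0.0168, 0.0566]
eef_rot: [-0.164, 3.137, 0.0]
ft_force: [-2.1, 0.9, -0.3]
opening: -0.0003
finger_force: 0.0
```

>>> step_arm(motion=[0.06, 0.006, 0, 0, 0, 0, 0.06, 0.006, 0, 0, 0, 0])

```text
clock: 21.57
ee_pos: [0.6662, 0.017, 0.0566]
eef_rot: [-0.164, 3.137, -0.0]
ft_force: [-1.0, 0.4, 0.2]
opening: -0.0002
finger_force: 0.0
```

>>> step_arm(motion=[0.06, 0.006, 0, 0, 0, 0, 0.06, 0.006, 0, 0, 0, 0, 0, 0, 0, 0, 0, 0])

```text
clock: 21.82
ee_pos: [0.6686, 0.0171, 0.0562]
eef_rot: [0.164, -3.134, 0.001]
ft_force: [-8.4, 0.0, 0.9]
opening: 0.0005
finger_force: 0.0
```

>>> step_arm(motion=[0.05, 0.005, 0, 0, 0, 0, 0.05, 0.005, 0, 0, 0, 0, 0, 0, 0, 0, 0, 0])

```text
clock: 22.07
ee_pos: [0.6687, 0.0169, 0.0549]
eef_rot: [0.164, -3.127, 0.002]
ft_force: [-26.3, -3.0, -2.7]
opening: -0.0002
finger_force: 0.0
```

The drawer is against its hard stop. I'll back off and check.

>>> step_arm(motion=[-0.15, -0.016, 0, 0, 0, 0, -0.3, -0.03, 0, 0, 0, 0, -0.8, -0.08, 0, 0, 0, 0, -0.9, -0.09, 0, 0, 0, 0, -0.9, -0.09, 0, 0, 0, 0, -0.9, -0.09, 0.5, 0, 0, 0, -0.7, 0, 1, 0, 0, 0, 0, 0, 1, 0, 0, 0, 0, 0, 1, 0, 0, 0, 0, 0, 1, 0, 0, 0, 0, 0, 0, 0, 0, 0])

```text
clock: 22.98
ee_pos: [0.535, 0.0059, 0.1967]
eef_rot: [-0.163, 3.129, -0.0]
ft_force: [0.3, -0.5, 0.4]
opening: -0.0001
finger_force: 0.0
```

```bash
python3 - <<'E'
from h import *
st(); im=robot.get_image('side'); cv2.imwrite('pics/s6.png',cv2.resize(im[100:380,120:460],None,fx=2,fy=2))
for o in ['flux_jar','bottle','meter','drawer_face']:
    r=robot.search_frame('side',o); print(o,[(np.round(a['centre'],3).tolist(),round(a['p'],2)) for a in r[:1]])
E
```

```text
t 22.98 p [0.535  0.0059 0.1967] yawY 96.0 tilt [ 0.008  0.    -1.   ] F [ 0.3 -0.5  0.4] op -0.0001 g 0.0 q7 1.35
flux_jar [([0.796, 0.04, 0.126], 0.69)]
bottle [([0.736, 0.314, 0.058], 0.96)]
meter [([0.733, -0.338, 0.037], 0.56)]
drawer_face [([0.686, -0.007, 0.066], 0.86)]
```

View pics/s6.png

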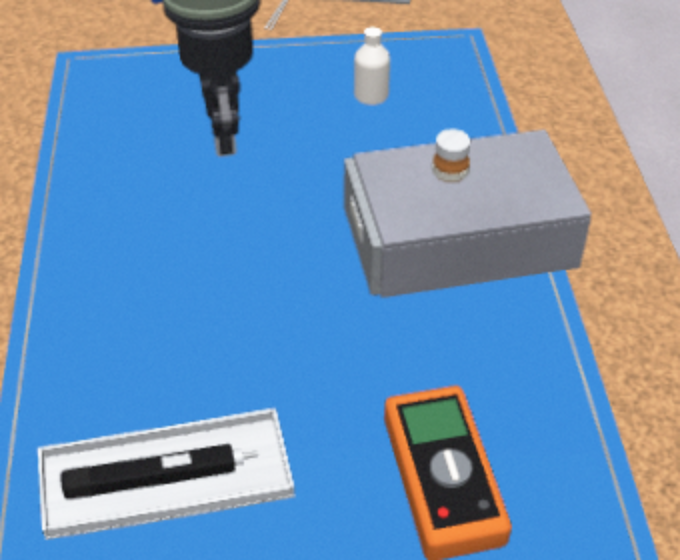

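The drawer is shut flush at (360,225), the driver is flat in the tray, and the jar, bottle and meter have not moved.

```bash
python3 -c "
from station import robot
print(robot.job_done())"
```

```text
the job is handed in; nothing more can be done
None
```

The job is handed in, at about 23 s of the 67 s allowed: the driver lies flat in the tray, the parts box is flat in the drawer, the drawer was pushed slowly to its stop and stayed shut, and the jar, bottle and meter have not moved.

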